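Load the brass housings into their matching carriers for bonding

TASK

Load the four gold-coloured brass housings for bonding: put each one into the black carrier whose recess has its own shape and size, upright and lying flat on the recess floor, no edge left up on the rim. Set them down rather than dropping them, and do not knock over or push aside the two slim brass sleeves that stand among them.

Things in the scene. Friction and masses are not known exactly. Their poses are not given: they have to be found in the camera images.
- header: Large round brass housing with a dark glass window in its top: flange 52 mm in diameter and 5 mm thick, on it a solid can 42 mm in diameter (the place to grip), 27.5 mm high overall, 0.10 to 0.20 kg. Belongs in the large round recess. Origin: centre of the underside; z up. Start place and yaw vary.
- barrel: Small round brass barrel, open at the top: flange 32 mm in diameter and 4 mm thick, above it a tube 24 mm in outer diameter (the place to grip), 36 mm high overall, 0.05 to 0.11 kg. Belongs in the small round recess. Origin: centre of the underside; z up. Start place and yaw vary.
- square_housing: Square brass housing, 42 mm by 42 mm by 24 mm high, an open box with 4 mm walls, straight sides and a white substrate inside, 0.08 to 0.17 kg; grip it across two parallel outer sides. Belongs in the square recess. Its x and y axes are parallel to its sides. Origin: centre of the underside; z up. Start place and yaw vary.
- flange_housing: Oblong brass housing: open box 46 mm long (its x), 30 mm wide (its y), 24 mm high, with a 5 mm thick mounting flange at each end: 64 mm long over all, 30 mm wide throughout, 0.06 to 0.14 kg; grip it across its 30 mm width. Belongs in the oblong recess, long side along the recess's long side, either way round. Origin: centre of the underside; z up. Start place and yaw vary.
- carrier_large_round: Black carrier plate fixed to the bench, 94 mm (its x) by 82 mm (its y), 7 mm thick; at its centre a round recess 66 mm in diameter, lined in grey, 4 mm deep (floor 3 mm above the bench). Origin: centre of the underside, below the recess's centre; z up. Its place varies; turned up to 0.4 rad.
- carrier_small_round: Black carrier plate fixed to the bench, 94 mm (its x) by 82 mm (its y), 7 mm thick; at its centre a round recess 46 mm in diameter, lined in grey, 4 mm deep (floor 3 mm above the bench). Origin: centre of the underside, below the recess's centre; z up. Its place varies; turned up to 0.4 rad.
- carrier_square: Black carrier plate fixed to the bench, 94 mm (its x) by 82 mm (its y), 7 mm thick; at its centre a square recess 56 mm by 56 mm, sides parallel to the plate's x and y, lined in grey, 4 mm deep (floor 3 mm above the bench). Origin: centre of the underside, below the recess's centre; z up. Its place varies; turned up to 0.4 rad.
- carrier_oblong: Black carrier plate fixed to the bench, 94 mm (its x) by 82 mm (its y), 7 mm thick; at its centre an oblong recess 78 mm (along the plate's x) by 44 mm (along its y), lined in grey, 4 mm deep (floor 3 mm above the bench). Origin: centre of the underside, below the recess's centre; z up. Its place varies; turned up to 0.4 rad.
- sleeve_left: Bystander: slim loose brass sleeve standing upright among the housings, to the robot's left, 14 mm in diameter, 38 mm high, 0.03 kg, easily knocked over; leave it standing. Origin: centre of the underside.
- sleeve_right: Bystander: its twin, to the robot's right, 14 mm in diameter, 38 mm high, 0.03 kg; leave it standing. Origin: centre of the underside.
Mind the look-alikes: they are no part of the job. Leave any blue, orange or turquoise look-alike of the carrier_square alone.

How it is judged:
By the outcome, as a careful person would: the job done as asked, in the order asked, and still so for the second after the job is handed in, with the robot touching nothing.
It also fails if it takes over 102 s, if anything falls off the work surface, if the arm or the gripper's body presses on something with over 40 N, if the wrist force passes 120 N, or if a joint passes its speed limit or range.

ROBOT

A 7-joint arm with a two-finger parallel gripper is mounted at the origin on the work surface. World frame = base frame: x ahead of the robot, y to its left, z up, the work surface at z = 0. Lengths are in m, angles in rad, forces in N, time in s.
With the tool pointing down it reaches from about 0.425 to 0.925 m from the base axis. Payload 6.8 kg.
Tool frame: the origin (TCP) lies at the very end of the fingers, on their centre line; the grasp point (between the pads) lies 19 mm behind it; z points along the fingers, y is the line along which they close (so a half turn about z gives the same grasp; the last joint's range is limited). The gripper opens to 85 mm and grips with 20 to 120 N. Pads are 22 mm wide; open, the fingers measure 114 mm over their backs; the gripper's body (76 mm by 85 mm) begins 54 mm behind the grasp point. The pads swing forward as they close: fully open they stand 13 mm farther back than shut.
Start: joints at [1.025, 0.477, 0.022, 1.555, -0.011, 1.109, -0.083], TCP at [0.286, -0.611, 0.231] pointing down, gripper open.
Joint ranges: [-2.96, 2.96], [-0.34, 2.1], [-1.41, 1.46], [0.24, 2.44], [-1.37, 4.51], [0.17, 1.92], [-2.96, 2.96]. Speed limits (rad/s): [2.39, 2.39, 3.14, 3.14, 3.14, 3.14, 3.14].

INTERFACE

Orientations are given as a rotation vector (axis times angle).
In Python, from bench import get_obs, grab_frame, hand_in gives the robot as it stands.
- The arm moves only by the tool drive_tool, never from a script. Its argument "rows" is a list of rows, each an object with "offset": the shift along the tool's x, y, z as a fraction of full scale, a list of three; "rotation": the turn, a rotation vector about the tool's x, y, z as a fraction of full scale, a list of three; "claw": the opening, from 0 (shut) to 1 (fully open). In form: [{"offset": [tx, ty, tz], "rotation": [wx, wy, wz], "claw": claw}, ...]. A call has 1 to 20 rows; each row is the pose to reach, as a shift and turn from the pose commanded when the call began, along the tool's axes at that moment; what a row does not reach only later rows make up. Full scale, the value 1, is 0.15 m for a shift and 2 rad for a turn. A row lasts 1/12 s, in which the tool goes at most 41.7 mm and 7.16 degrees, less where a joint would pass 70% of its speed; a pose out of reach is approached as far as the arm can. A call with a number of a shift or a turn outside -1 to 1 is refused whole. A call with a gripper value outside its range is refused whole. The fingers move at their own pace and stop on an object; "force" is the grip in N (left out, the last holds). Time passes only in rows, so rows that repeat a pose let the fingers close. It gives the time, the measured TCP pose, the force, the opening and the grip force at its end, in the units of the state.
- get_obs(): the state, without advancing time (a new reading comes with each control period).
- grab_frame(name): name is "scene" or "top"; returns a dict with "frame" (420x560x3 uint8, red, green, blue), "z_map" (420x560 float32, m along the optical axis (not along the pixel's ray), 0 where there is no reading), "vfov" (degrees; the focal length in pixels is half the picture's height over the tangent of half this angle, whatever the lens; pixels are square), "cx", "cy" (the principal point, pixels), "R" (3x3) and "t" (3): a world point X has camera coordinates R X + t. Camera axes: x right, y down, z forward; pixel columns grow to the right and rows downward; lengths in m; the calibration is good to about 2 mm. A picture is of the moment at which its call begins.
- hand_in(): hands the job in; it is judged then, once.
The state is a dict: "clock": time; "joints": joint angles; "qvel": joint speeds; "tau": joint torques, N m; "tcp_pos": TCP position; "orientation": TCP orientation; "contact_force": force on the tool from outside, world axes, zero at the start; "moment": the same for the moment, N m; "grip_width": finger opening in m; "gripper_force": force on a finger pad.
Only numpy, scipy, OpenCV 4.12 (cv2) and the standard library are available. Lean on these libraries where they do the work, as an engineer would, in place of code of your own. Each camera call takes 0.05 s, during which the arm holds its last target. There are 200 camera calls.

## Working session

There is one attempt and no reset: what is moved stays moved. The work goes in short steps, Python scripts to look and compute and a tool call to move; the robot and the scene stay as the last step left them, time stands still between calls to the robot, and variables do not carry over. Pictures are saved under pics/ and viewed, at most 14 in all, crops included, and the job is handed in when it is done.

Besides the shell and the picture viewer there is one more tool, called after "Emit:" as name([rows], argument=value, ...), one row to a line, values as JSON. drive_tool: Moves the arm, as the interface text tells. Its arguments: {"type":"object","properties":{"rows":{"type":"array","items":{"type":"object","properties":{"offset":{"type":"array","items":{"type":"number"}},"rotation":{"type":"array","items":{"type":"number"}},"claw":{"type":"number"}}}},"force":{"type":"number"}},"required":["rows"]}

```bash
mkdir -p pics; ls; python3 - <<'E'
from bench import get_obs, grab_frame
import cv2,numpy as np
print(get_obs())
for n in("scene","top"):
    f=grab_frame(n); cv2.imwrite(f"pics/{n}0.png",f["frame"][...,::-1]); np.savez(f"{n}0.npz",**f)
    print(n,f["vfov"],f["cx"],f["cy"],f["R"],f["t"])
E
```

```text
pics
{'clock': 0.0, 'joints': array([ 1.02488047,  0.47781645,  0.02234026,  1.55646338, -0.01149324,
        1.10927037, -0.08311067]), 'qvel': array([-0.00131656, -0.00091506,  0.00033781,  0.00070277,  0.00148001,
       -0.00143693, -0.00018978]), 'tau': array([-7.91177281e-04, -5.96459734e+01,  1.60778940e+00, -2.81204689e+01,
        1.24992180e-02,  9.30501177e-03,  6.39285463e-05]), 'tcp_pos': array([ 0.28590866, -0.61080644,  0.23030972]), 'orientation': array([-3.06490705e+00, -6.81880611e-01,  8.40711415e-04]), 'contact_force': array([-0.47920854,  0.16338208,  1.25101291]), 'moment': array([ 0.00537061,  0.0123799 , -0.04252879]), 'gripper_force': 0.0, 'grip_width': 0.08511746044776064}
scene 49.32674789275894 276.6436699926182 210.8533479952046 [[ 0.67591305  0.73688484 -0.01192795]
 [ 0.44529615 -0.42124062 -0.79010612]
 [-0.58724176  0.52873157 -0.61285402]] [-0.31214595 -0.21690975  1.53607286]
top 50.888946626132984 270.76073328657486 216.93876757624406 [[-0.00895879 -0.99991821 -0.00912712]
 [-0.99513728  0.00981056 -0.09800789]
 [ 0.09808942  0.0082047  -0.99514378]] [-0.03952977  0.51959204  1.18287651]
```

View pics/top0.png

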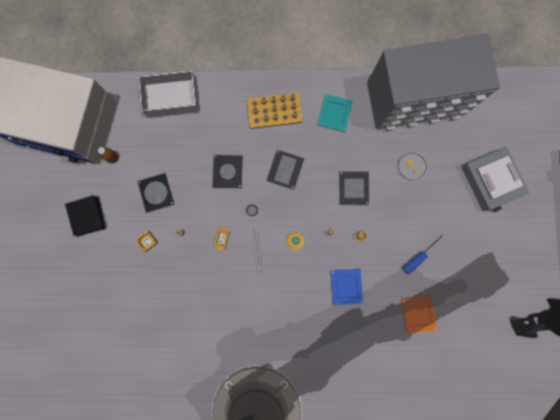

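View pics/scene0.png

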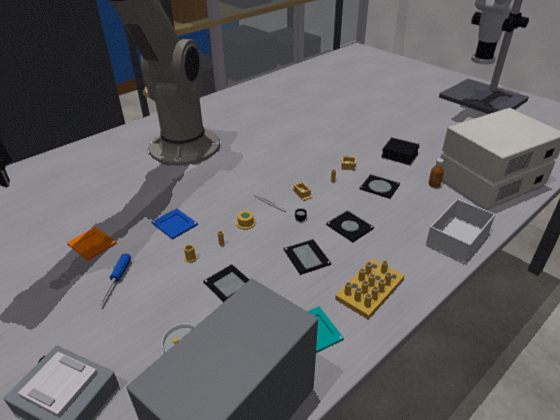

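The top view shows these carriers: large round (156,193), small round (228,172), oblong (285,170) and square (354,188). The parts are square housing (147,241), flange housing (222,238), header (296,241) and barrel (361,236), with sleeves at (181,232) and (330,232). The scene view shows the same layout, with the square carrier partly hidden behind a grey box.

```bash
cat > h.py <<'E'
import cv2,numpy as np
def foc(f): return f["frame"].shape[0]/2/np.tan(np.radians(float(f["vfov"])/2))
def ray(f,uv):
    uv=np.atleast_2d(np.asarray(uv,float)); F=foc(f)
    d=np.c_[(uv[:,0]-f["cx"])/F,(uv[:,1]-f["cy"])/F,np.ones(len(uv))]@f["R"]
    return -f["R"].T@f["t"],d
def plane(f,uv,z):
    o,d=ray(f,uv); return o+d*((z-o[2])/d[:,2])[:,None]
def zpts(f,uv):
    uv=np.atleast_2d(uv).astype(int); o,d=ray(f,uv); return o+d*f["z_map"][uv[:,1],uv[:,0]][:,None]
def tri(f,a,g,b):
    o,d=ray(f,a);p,e=ray(g,b);d=d[0];e=e[0]
    s=np.linalg.lstsq(np.c_[d,-e],p-o,rcond=None)[0]
    A=o+d*s[0];B=p+e*s[1]; return (A+B)/2,np.linalg.norm(A-B)
def proj(f,X):
    c=np.atleast_2d(X)@f["R"].T+f["t"];return c[:,:2]/c[:,2:]*foc(f)+[f["cx"],f["cy"]]
def blobs(f,kind,amin):
    h=cv2.cvtColor(f["frame"],cv2.COLOR_RGB2HSV)
    m=cv2.inRange(h,(12,110,60),(30,255,255)) if kind=="gold" else cv2.inRange(h,(0,0,0),(180,255,60))
    out=[]
    for c in cv2.findContours(m,cv2.RETR_EXTERNAL,cv2.CHAIN_APPROX_NONE)[0]:
        if cv2.contourArea(c)>=amin: out.append(c)
    return m,out
E
python3 - <<'E'
from h import *
for n in("top","scene"):
    f=np.load(n+"0.npz"); print(n)
    for k,a in(("gold",8),("dark",150)):
        m,bs=blobs(f,k,a)
        for c in bs:
            r=cv2.minAreaRect(c);(u,v)=r[0]
            if cv2.contourArea(c)>3000: continue
            mm=np.zeros(m.shape,np.uint8);cv2.drawContours(mm,[c],-1,1,-1);ys,xs=np.nonzero(mm)
            P=zpts(f,np.c_[xs,ys])
            print(k,np.round(r[0],1),np.round(r[1],1),round(r[2]),len(xs),'P',np.median(P,0).round(3),'z',np.percentile(P[:,2],[5,50,95]).round(4))
f=np.load("top0.npz")
g=cv2.resize(f["frame"][140:260,125:385],None,fx=3,fy=3,interpolation=cv2.INTER_CUBIC)
cv2.imwrite("pics/topc.png",g[...,::-1])
E
```

```text
top
gold [426.8 328.6] [ 6.3 19.7] 63 91 P [ 0.216 -0.47   0.006] z [0.0021 0.0061 0.0099]
gold [295. 241.] [16. 16.] 90 235 P [ 0.453 -0.11   0.025] z [0.0019 0.0254 0.03  ]
gold [145.8 241.1] [15.2 15.6] 53 236 P [0.457 0.301 0.01 ] z [0.0027 0.0103 0.0256]
gold [360.9 235.8] [8.5 9.8] 63 76 P [ 0.465 -0.291  0.016] z [0.0018 0.0155 0.0357]
gold [180.  232.5] [3. 4.] 90 15 P [0.48  0.203 0.025] z [0.0171 0.0249 0.0357]
gold [221.4 238.5] [10.4 22.1] 15 224 P [0.461 0.092 0.008] z [0.0008 0.0077 0.0245]
gold [409.5 163. ] [4. 5.] 90 23 P [ 0.67  -0.435  0.003] z [-0.0006  0.0028  0.0082]
gold [107.7 154.5] [ 9.4 10.5] 34 82 P [0.689 0.396 0.054] z [0.0394 0.0544 0.0627]
gold [274.2 110.1] [29.1 52.2] 83 1473 P [ 0.821 -0.056  0.015] z [0.0099 0.015  0.043 ]
dark [255.5 402. ] [55. 34.] 0 1486 P [ 0.064 -0.007  0.137] z [0.0379 0.1367 0.2837]
dark [535.  317.5] [37. 48.] 90 1041 P [ 0.274 -0.574  0.344] z [0.2631 0.3438 0.3917]
dark [ 85.7 215.4] [34.5 33.7] 74 1130 P [0.528 0.461 0.033] z [0.0118 0.0333 0.0375]
dark [155.3 192.4] [31.2 28.1] 73 853 P [0.595 0.28  0.003] z [-0.0015  
[... 2093 characters left out ...]
.0101]
dark [549.1 238.4] [14.9 77.9] 25 916 P [ 0.898  1.167 -0.574] z [-0.7341 -0.5742 -0.4054]
dark [508.9 189.3] [10.4 32. ] 68 234 P [0.881 0.47  0.045] z [0.0258 0.0455 0.0653]
dark [379.3 186.1] [36.5 17.3] 17 547 P [0.6   0.278 0.006] z [0.0022 0.0061 0.0098]
dark [518.4 162.8] [11.6 33.1] 69 237 P [0.881 0.47  0.128] z [0.1097 0.1278 0.1502]
dark [400.  150.9] [34.4 22.1] 14 686 P [0.544 0.446 0.034] z [0.0049 0.0345 0.039 ]
dark [485.5  49. ] [17.9 20.6] 14 328 P [0.515 0.947 0.223] z [0.1937 0.2227 0.2492]
dark [497.6  69.1] [ 55.3 117.2] 40 1262 P [0.522 1.063 0.068] z [0.0082 0.0683 0.3202]
dark [337.5  24.5] [ 6.9 49.5] 4 339 P [-0.59   1.443 -0.006] z [-0.1364 -0.0057  0.1148]
```

View pics/topc.png

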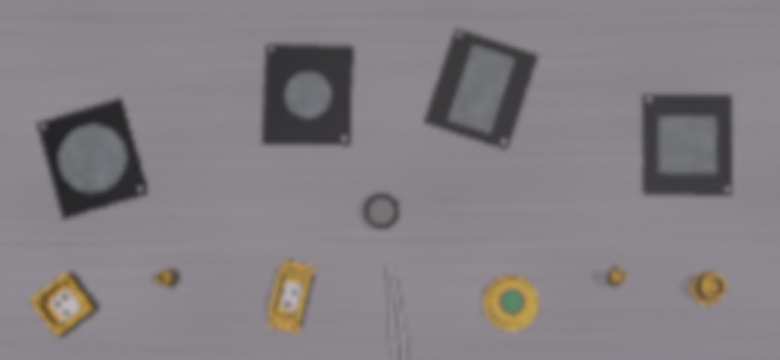

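```bash
python3 - <<'E'
from h import *
F={n:np.load(n+"0.npz") for n in("top","scene")}
T,S=F["top"],F["scene"]
print("cam",-T["R"].T@T["t"],-S["R"].T@S["t"])
def up(f,X,r=34):
    u,v=proj(f,[*X,.005])[0].astype(int);x0,y0=u-r,v-r
    c=f["frame"][y0:y0+2*r,x0:x0+2*r]
    return cv2.resize(c,None,fx=6,fy=6,interpolation=cv2.INTER_CUBIC),lambda p:(np.asarray(p,float).reshape(-1,2)+.5)/6-.5+[x0,y0]
C=dict(large=(.598,.28),small=(.655,.078),oblong=(.66,-.083),square=(.605,-.283))
for k,X in C.items():
    hc={}
    for n,f in F.items():
        I,m=up(f,X); g=cv2.cvtColor(I,cv2.COLOR_RGB2GRAY)
        b=cv2.morphologyEx((g<78).astype(np.uint8),cv2.MORPH_CLOSE,np.ones((5,5)))
        cs,h=cv2.findContours(b,cv2.RETR_CCOMP,cv2.CHAIN_APPROX_NONE)
        best=max((i for i in range(len(cs)) if h[0][i][3]>=0),key=lambda i:cv2.contourArea(cs[i]),default=None)
        if best is None: print(k,n,"no hole");continue
        hole,pl=cs[best],cs[h[0][best][3]]
        M=cv2.moments(hole);hc[n]=m((M["m10"]/M["m00"],M["m01"]/M["m00"]))[0]
        for nm,c in(("hole",hole),("plate",pl)):
            r=cv2.minAreaRect((plane(f,m(c),.007)[:,:2]*1000).astype(np.float32))
            print(k,n,nm,np.round(r[0],1),np.round(r[1],1),round(r[2],1))
    if len(hc)==2: print("  tri",tri(T,hc["top"],S,hc["scene"]))
P=dict(header=(.456,-.112,.005),barrel=(.468,-.292,.018),sq=(.458,.298,.012),fl=(.462,.09,.007),sl=(.483,.204,.019),sr=(.483,-.207,.019))
for k,X in P.items():
    cc={}
    for n,f in F.items():
        I,m=up(f,X[:2],20); h=cv2.cvtColor(I,cv2.COLOR_RGB2HSV)
        b=cv2.inRange(h,(8,75,30),(35,255,255))
        c=max(cv2.findContours(b,cv2.RETR_EXTERNAL,cv2.CHAIN_APPROX_NONE)[0],key=cv2.contourArea)
        c=cv2.convexHull(c); w=(plane(f,m(c),X[2])[:,:2]*1000).astype(np.float32)
        r=cv2.minAreaRect(w);M=cv2.moments(c);cc[n]=m((M["m10"]/M["m00"],M["m01"]/M["m00"]))[0]
        q=f["z_map"]; 
        mm=np.zeros(b.shape,np.uint8);cv2.drawContours(mm,[c],-1,1,-1);ys,xs=np.nonzero(mm)
        Z=zpts(f,np.round(m(np.c_[xs,ys])))
        print(k,n,np.round(r[0],1),np.round(r[1],1),round(r[2],1),"circ",np.round(cv2.minEnclosingCircle(w)[0],1),"ztop",np.percentile(Z[:,2],97).round(4))
    print("  tri",tri(T,cc["top"],S,cc["scene"]))
E
```

```text
cam [ 0.4006836  -0.05432918  1.22769553] [ 1.20961873 -0.67352578  0.76628344]
large top hole [593.5 278.2] [65.1 64.6] 45.1
large top plate [593.5 278.2] [92.5 81.7] 16.4
large scene hole [599.3 279.2] [64.2 62.9] 46.5
large scene plate [599.9 278.5] [96.  90.2] 16.1
  tri (array([0.59570301, 0.28095993, 0.00386609]), np.float64(0.0047271084714884965))
small top hole [651.8  76.9] [45.9 46. ] 62.7
small top plate [651.3  77.2] [80.2 92.2] 87.7
small scene hole [656.6  78.1] [44.3 43. ] 39.8
small scene plate [657.8  76.8] [87.3 98. ] 88.0
  tri (array([0.65365989, 0.07883672, 0.00380927]), np.float64(0.0043898762419727734))
oblong top hole [655.3 -85.5] [45.7 79.6] 71.0
oblong top plate [655.3 -85.3] [78.7 91.8] 71.1
oblong scene hole [660.5 -85.3] [43.8 77.4] 71.0
oblong scene plate [661.6 -85.8] [84.8 99. ] 71.1
  tri (array([ 0.65741789, -0.08401064,  0.0024559 ]), np.float64(0.004043371159637962))
square top hole [ 600.4 -276.8] [57.7 58.4] 88.6
square top plate [ 600.4 -276.6] [79.6 90.5] 89.1
square scene no hole
header top [ 454.6 -110.5] [50.7 51.2] 89.3 circ [ 454.9 -110.7
[... 641 characters left out ...]
56791985578))
fl top [462.7  93.1] [33.1 64.6] 75.8 circ [462.4  91.5] ztop 0.025
fl scene [463.1 100.2] [46.6 82.9] 76.0 circ [462.5  98.4] ztop 0.0264
  tri (array([0.46415995, 0.09431242, 0.00944695]), np.float64(0.0050879224526450256))
sl top [479.8 205.4] [17.  12.4] 89.5 circ [479.4 205.4] ztop 0.0369
sl scene [466.2 286.4] [30.7 62.1] 40.1 circ [467.4 287.5] ztop 0.0264
  tri (array([0.49378095, 0.2141492 , 0.05756513]), np.float64(0.046661522396605))
sr top [ 477.2 -207.4] [13.7 12.3] 89.5 circ [ 476.4 -207.5] ztop 0.0406
sr scene [ 477.9 -204.2] [13.1 55.3] 56.5 circ [ 478.1 -203.9] ztop 0.0393
  tri (array([ 0.47792359, -0.20572452,  0.02013016]), np.float64(0.0032766802942457026))
```

```bash
cat > plan.py <<'E'
import sys,numpy as np
from scipy.spatial.transform import Rotation as Ro
from bench import get_obs
def pose(psi):  # tool y at psi deg, z down
    a=np.radians(psi);y=np.array([np.cos(a),np.sin(a),0]);z=np.array([0,0,-1.]);return np.c_[np.cross(y,z),y,z]
def plan(ways):
    o=get_obs();p=o["tcp_pos"];R=Ro.from_rotvec(o["orientation"]).as_matrix()
    ty=np.degrees(np.arctan2(R[1,1],R[0,1]))
    print("t",round(o["clock"],2),"p",p.round(4),"psi",ty.round(2),"tilt",np.degrees(np.arccos(-R[2,2])).round(2),"w",round(o["grip_width"],4),"gf",round(o["gripper_force"],1),"F",o["contact_force"].round(1),"q7",round(o["joints"][6],2))
    for w in ways:
        q=np.array(w[:3])/1000;Q=pose(w[3])
        print(w,"off",(R.T@(q-p)/.15).round(3),"rot",(Ro.from_matrix(R.T@Q).as_rotvec()/2).round(3));p,R=q,Q
if __name__=="__main__": plan([list(map(float,a.split(","))) for a in sys.argv[1:]])
E
python3 plan.py 340,-500,180,-40 410,-390,150,-15 469,-290,110,0 469,-290,7,0
```

```text
t 0.1 p [ 0.2859 -0.6109  0.2304] psi -64.92 tilt 0.09 w 0.0854 gf 0.0 F [-0.5  0.6 -0.1] q7 -0.08
[340.0, -500.0, 180.0, -40.0] off [ 0.64  -0.516  0.337] rot [-0.001 -0.    -0.217]
[410.0, -390.0, 150.0, -15.0] off [ 0.862 -0.114  0.2  ] rot [ 0.     0.    -0.218]
[469.0, -290.0, 110.0, 0.0] off [0.746 0.207 0.267] rot [ 0.     0.    -0.131]
[469.0, -290.0, 7.0, 0.0] off [0.    0.    0.687] rot [0. 0. 0.]
```

Emit:
drive_tool([
  {"offset": [0.2,-0.16,0.1],"rotation": [0,0,-0.06],"claw": 1},
  {"offset": [0.4,-0.32,0.2],"rotation": [0,0,-0.12],"claw": 1},
  {"offset": [0.64,-0.516,0.337],"rotation": [0,0,-0.18],"claw": 1},
  {"offset": [0.64,-0.516,0.337],"rotation": [0,0,-0.217],"claw": 1},
  {"offset": [0.64,-0.516,0.337],"rotation": [0,0,-0.217],"claw": 1},
], force=50)

```text
clock: 0.52
tcp_pos: [0.3422, -0.4958, 0.1789]
orientation: [-2.837, -1.338, -0.001]
contact_force: [-1.1, -0.6, 0.3]
grip_width: 0.085
gripper_force: 0.0
```

Emit:
drive_tool([
  {"offset": [0.25,-0.03,0.05],"rotation": [0,0,-0.06],"claw": 1},
  {"offset": [0.5,-0.06,0.1],"rotation": [0,0,-0.12],"claw": 1},
  {"offset": [0.75,-0.1,0.17],"rotation": [0,0,-0.18],"claw": 1},
  {"offset": [0.862,-0.114,0.2],"rotation": [0,0,-0.218],"claw": 1},
  {"offset": [0.862,-0.114,0.2],"rotation": [0,0,-0.218],"claw": 1},
])

```text
clock: 0.93
tcp_pos: [0.4128, -0.3867, 0.15]
orientation: [-2.485, -1.919, -0.003]
contact_force: [-0.7, 0.8, 1.2]
grip_width: 0.0853
gripper_force: 0.0
```

Emit:
drive_tool([
  {"offset": [0.22,0.06,0.08],"rotation": [0,0,-0.05],"claw": 1},
  {"offset": [0.45,0.12,0.16],"rotation": [0,0,-0.1],"claw": 1},
  {"offset": [0.65,0.18,0.23],"rotation": [0,0,-0.131],"claw": 1},
  {"offset": [0.746,0.207,0.267],"rotation": [0,0,-0.131],"claw": 1},
  {"offset": [0.746,0.207,0.267],"rotation": [0,0,-0.131],"claw": 1},
  {"offset": [0.746,0.207,0.267],"rotation": [0,0,-0.131],"claw": 1},
])

```text
clock: 1.43
tcp_pos: [0.4694, -0.2919, 0.1107]
orientation: [2.225, 2.217, -0.001]
contact_force: [-0.7, -0.9, 0.2]
grip_width: 0.0857
gripper_force: 0.0
```

```bash
python3 plan.py 469,-290,110,0 469,-290,10,0; python3 - <<'E'
from bench import grab_frame
import cv2
fs=[cv2.resize(grab_frame(n)["frame"][b:b+130,a:a+170],None,fx=2.3,fy=2.3) for n,a,b in(("top",290,150),("scene",110,130))]
cv2.imwrite("pics/b1.png",cv2.hconcat(fs)[...,::-1])
E
```

```text
t 1.43 p [ 0.4694 -0.2919  0.1107] psi -0.21 tilt 0.05 w 0.0857 gf 0.0 F [-0.7 -0.9  0.2] q7 0.27
[469.0, -290.0, 110.0, 0.0] off [ 0.013 -0.003  0.005] rot [-0.     0.    -0.002]
[469.0, -290.0, 10.0, 0.0] off [0.    0.    0.667] rot [0. 0. 0.]
```

View pics/b1.png

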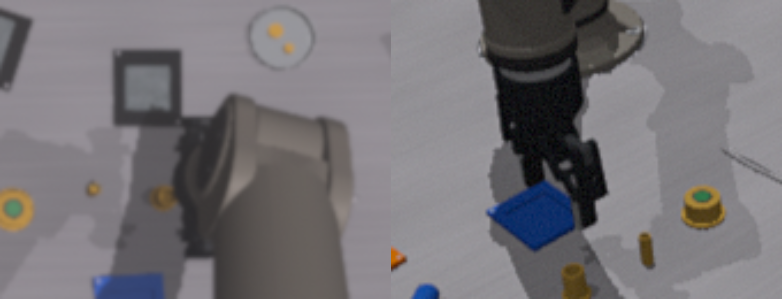

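The scene crop shows the open gripper above the barrel (crop ~573,280), with the fingertips at about (525,185) and (588,220). The sleeve at (646,250) is well clear.

```bash
python3 - <<'E'
from h import *
S=np.load("scene0.npz")
q=proj(S,[[.469+d,-.292,.12] for d in(-.05,0,.05)]+[[.469,-.29,.036]])
print((q-[110,130])*2.3+[391,0])
E
```

```text
[[531.09807187 183.84212823]
 [558.60676646 206.45979889]
 [587.72547314 230.40122279]
 [571.44705185 268.97892812]]
```

Emit:
drive_tool([
  {"offset": [0.013,-0.003,0.1],"rotation": [0,0,0],"claw": 1},
  {"offset": [0.013,-0.003,0.2],"rotation": [0,0,0],"claw": 1},
  {"offset": [0.013,-0.003,0.3],"rotation": [0,0,0],"claw": 1},
  {"offset": [0.013,-0.003,0.33],"rotation": [0,0,0],"claw": 1},
  {"offset": [0.013,-0.003,0.33],"rotation": [0,0,0],"claw": 1},
])

```text
clock: 1.95
tcp_pos: [0.4676, -0.2901, 0.0605]
orientation: [-2.225, -2.216, 0.002]
contact_force: [-0.3, -0.1, 0.2]
grip_width: 0.0855
gripper_force: 0.0
```

Emit:
drive_tool([
  {"offset": [0,0.007,0.15],"rotation": [0,0,0],"claw": 1},
  {"offset": [0,0.007,0.28],"rotation": [0,0,0],"claw": 1},
  {"offset": [0,0.007,0.343],"rotation": [0,0,0],"claw": 1},
  {"offset": [0,0.007,0.343],"rotation": [0,0,0],"claw": 1},
  {"offset": [0,0.007,0.343],"rotation": [0,0,0],"claw": 0.5},
  {"offset": [0,0.007,0.343],"rotation": [0,0,0],"claw": 0.3},
  {"offset": [0,0.007,0.343],"rotation": [0,0,0],"claw": 0},
  {"offset": [0,0.007,0.343],"rotation": [0,0,0],"claw": 0},
  {"offset": [0,0.007,0.343],"rotation": [0,0,0],"claw": 0},
  {"offset": [0,0.007,0.343],"rotation": [0,0,0],"claw": 0},
  {"offset": [0,0.007,0.343],"rotation": [0,0,0],"claw": 0},
  {"offset": [0,0.007,0.343],"rotation": [0,0,0],"claw": 0},
])

```text
clock: 2.95
tcp_pos: [0.4701, -0.2893, 0.0119]
orientation: [2.223, 2.219, -0.002]
contact_force: [-5.8, 2.2, 19.7]
grip_width: 0.0222
gripper_force: 74.0
```

Emit:
drive_tool([
  {"offset": [0,0,-0.1],"rotation": [0,0,0],"claw": 0},
  {"offset": [0,0,-0.3],"rotation": [0,0,0],"claw": 0},
  {"offset": [0,0,-0.5],"rotation": [0,0,0],"claw": 0},
  {"offset": [0,0,-0.7],"rotation": [0,0,0],"claw": 0},
  {"offset": [0,0,-0.7],"rotation": [0,0,0],"claw": 0},
  {"offset": [0,0,-0.7],"rotation": [0,0,0],"claw": 0},
])

```text
clock: 3.45
tcp_pos: [0.4713, -0.2893, 0.1168]
orientation: [2.22, 2.217, 0.002]
contact_force: [0.3, -0.2, -0.7]
grip_width: 0.0225
gripper_force: 68.5
```

```bash
python3 plan.py 530,-170,114,0 600,-50,114,0 654.3,77.4,60,0; python3 - <<'E'
from bench import grab_frame
import cv2
fs=[cv2.resize(grab_frame(n)["frame"][b:b+130,a:a+170],None,fx=2.3,fy=2.3) for n,a,b in(("top",290,150),("scene",110,130))]
cv2.imwrite("pics/b2.png",cv2.hconcat(fs)[...,::-1])
E
```

```text
t 3.45 p [ 0.4713 -0.2893  0.1168] psi -0.07 tilt 0.25 w 0.0225 gf 68.5 F [ 0.3 -0.2 -0.7] q7 0.27
[530.0, -170.0, 114.0, 0.0] off [0.796 0.39  0.019] rot [ 0.002  0.001 -0.001]
[600.0, -50.0, 114.0, 0.0] off [0.8   0.467 0.   ] rot [0. 0. 0.]
[654.3, 77.4, 60.0, 0.0] off [0.849 0.362 0.36 ] rot [0. 0. 0.]
```

View pics/b2.png

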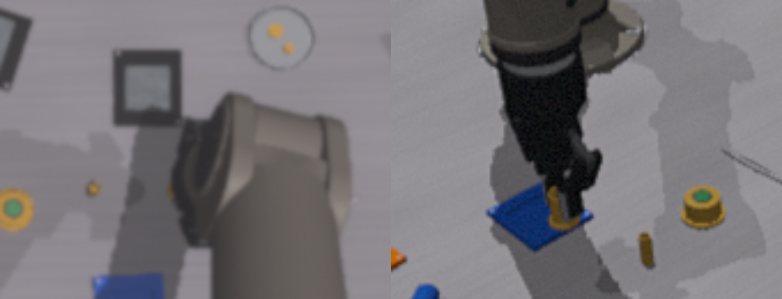

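The gripper now holds the barrel in the air (crop ~562,205); the sleeve (646,250) still stands.

Emit:
drive_tool([
  {"offset": [0.1,0.05,0],"rotation": [0,0,0],"claw": 0},
  {"offset": [0.3,0.15,0],"rotation": [0,0,0],"claw": 0},
  {"offset": [0.5,0.25,0],"rotation": [0,0,0],"claw": 0},
  {"offset": [0.7,0.34,0.019],"rotation": [0.002,0.001,0],"claw": 0},
  {"offset": [0.796,0.39,0.019],"rotation": [0.002,0.001,0],"claw": 0},
  {"offset": [0.796,0.39,0.019],"rotation": [0.002,0.001,0],"claw": 0},
])

```text
clock: 4.05
tcp_pos: [0.5299, -0.1635, 0.1104]
orientation: [-2.209, -2.223, -0.0]
contact_force: [-0.4, 0.9, -0.2]
grip_width: 0.0224
gripper_force: 68.5
```

Emit:
drive_tool([
  {"offset": [0.1,0.06,0],"rotation": [0,0,0],"claw": 0},
  {"offset": [0.3,0.18,0],"rotation": [0,0,0],"claw": 0},
  {"offset": [0.5,0.3,0],"rotation": [0,0,0],"claw": 0},
  {"offset": [0.7,0.41,0],"rotation": [0,0,0],"claw": 0},
  {"offset": [0.8,0.467,0],"rotation": [0,0,0],"claw": 0},
  {"offset": [0.8,0.467,0],"rotation": [0,0,0],"claw": 0},
])

```text
clock: 4.55
tcp_pos: [0.5999, -0.0441, 0.1107]
orientation: [-2.211, -2.222, -0.001]
contact_force: [-0.4, 1.2, -1.5]
grip_width: 0.0223
gripper_force: 68.5
```

Emit:
drive_tool([
  {"offset": [0.1,0.05,0],"rotation": [0,0,0],"claw": 0},
  {"offset": [0.3,0.13,0.1],"rotation": [0,0,0],"claw": 0},
  {"offset": [0.5,0.22,0.2],"rotation": [0,0,0],"claw": 0},
  {"offset": [0.7,0.3,0.3],"rotation": [0,0,0],"claw": 0},
  {"offset": [0.849,0.362,0.36],"rotation": [0,0,0],"claw": 0},
  {"offset": [0.849,0.362,0.36],"rotation": [0,0,0],"claw": 0},
  {"offset": [0.849,0.362,0.36],"rotation": [0,0,0],"claw": 0},
  {"offset": [0.849,0.362,0.36],"rotation": [0,0,0],"claw": 0},
])

```text
clock: 5.22
tcp_pos: [0.6523, 0.0755, 0.0568]
orientation: [-2.221, -2.215, 0.007]
contact_force: [0.1, -0.5, -0.0]
grip_width: 0.0221
gripper_force: 68.5
```

```bash
python3 plan.py 654.3,77.4,16,0; python3 - <<'E'
from bench import grab_frame
import cv2
fs=[cv2.resize(grab_frame(n)["frame"][b:b+130,a:a+170],None,fx=2.3,fy=2.3) for n,a,b in(("top",160,100),("scene",260,130))]
cv2.imwrite("pics/b3.png",cv2.hconcat(fs)[...,::-1])
E
```

```text
t 5.22 p [0.6523 0.0755 0.0568] psi -0.15 tilt 0.36 w 0.0221 gf 68.5 F [ 0.1 -0.5 -0. ] q7 -0.43
[654.3, 77.4, 16.0, 0.0] off [0.013 0.015 0.272] rot [-0.003  0.    -0.001]
```

View pics/b3.png

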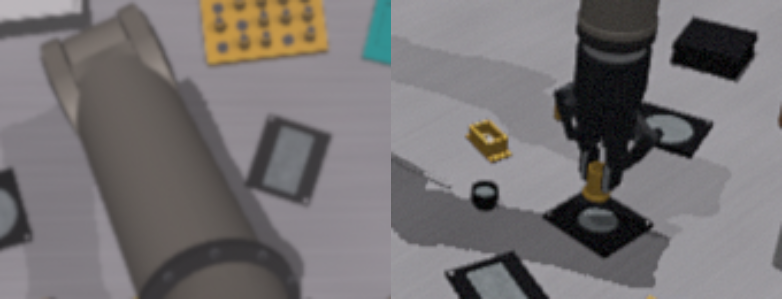

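The barrel hangs above the small round carrier (crop barrel 597,180; recess 598,220) and looks centred from this side.

```bash
python3 - <<'E'
from h import *
from bench import grab_frame
f=grab_frame("scene");h=cv2.cvtColor(f["frame"],cv2.COLOR_RGB2HSV)
m=cv2.inRange(h,(8,75,30),(35,255,255));m[:180]=0;m[222:]=0;m[:,:335]=0;m[:,365:]=0
ys,xs=np.nonzero(m);print(len(xs),xs.min(),xs.max(),ys.min(),ys.max())
for y in range(ys.min(),ys.max()+1):print(y,xs[ys==y].min(),xs[ys==y].max(),end='; ')
print(proj(f,[[.6523,.0755,.045],[.6523,.0755,.081]]))
Z=zpts(f,np.c_[xs,ys]);print(np.median(Z,0),Z.min(0),Z.max(0))
E
```

```text
143 343 354 199 218
199 349 349; 200 347 350; 201 346 352; 202 345 352; 203 345 351; 204 345 351; 205 345 351; 206 345 351; 207 345 351; 208 345 351; 209 346 351; 210 345 351; 211 344 351; 212 343 351; 213 343 351; 214 343 354; 215 344 354; 216 345 354; 217 346 353; 218 350 350; [[348.79546705 213.28593996]
 [350.01604728 201.95472383]]
[0.65435126 0.06542354 0.0658899 ] [0.62371305 0.05832037 0.00488128] [0.66975418 0.11654528 0.09529692]
```

Emit:
drive_tool([
  {"offset": [0.013,0.01,0.08],"rotation": [-0.003,0,0],"claw": 0},
  {"offset": [0.013,0.01,0.16],"rotation": [-0.003,0,0],"claw": 0},
  {"offset": [0.013,0.01,0.22],"rotation": [-0.003,0,0],"claw": 0},
  {"offset": [0.013,0.01,0.25],"rotation": [-0.003,0,0],"claw": 0},
  {"offset": [0.013,0.01,0.26],"rotation": [-0.003,0,0],"claw": 0},
  {"offset": [0.013,0.01,0.26],"rotation": [-0.003,0,0],"claw": 0},
  {"offset": [0.013,0.01,0.26],"rotation": [-0.003,0,0],"claw": 0},
])

```text
clock: 5.95
tcp_pos: [0.6546, 0.08, 0.0191]
orientation: [2.223, 2.22, 0.005]
contact_force: [-0.3, 0.0, -0.3]
grip_width: 0.022
gripper_force: 68.5
```

```bash
python3 plan.py 654.3,77.4,15,0
```

```text
t 5.95 p [0.6546 0.08   0.0191] psi -0.06 tilt 0.17 w 0.022 gf 68.5 F [-0.3  0.  -0.3] q7 -0.46
[654.3, 77.4, 15.0, 0.0] off [-0.018 -0.002  0.027] rot [ 0.001 -0.001 -0.001]
```

Emit:
drive_tool([
  {"offset": [-0.01,0,0.008],"rotation": [0,0,0],"claw": 0},
  {"offset": [-0.01,0,0.015],"rotation": [0,0,0],"claw": 0},
  {"offset": [-0.01,0,0.021],"rotation": [0,0,0],"claw": 0},
  {"offset": [-0.01,0,0.021],"rotation": [0,0,0],"claw": 0},
])

```text
clock: 6.28
tcp_pos: [0.6544, 0.0785, 0.0157]
orientation: [2.223, 2.22, 0.004]
contact_force: [0.2, -0.8, 0.3]
grip_width: 0.0221
gripper_force: 68.5
```

```bash
python3 plan.py; python3 - <<'E'
from h import *
from bench import get_obs,grab_frame
for i in range(5): grab_frame("scene");o=get_obs();print(o["tcp_pos"].round(4),o["contact_force"].round(1))
E
```

```text
t 6.28 p [0.6544 0.0785 0.0157] psi -0.06 tilt 0.16 w 0.0221 gf 68.5 F [ 0.2 -0.8  0.3] q7 -0.46
[0.6545 0.0786 0.0158] [ 0.6 -0.7 -1.1]
[0.6545 0.0786 0.0158] [ 0.  -0.4 -0.6]
[0.6545 0.0786 0.0158] [-0.3 -0.8 -0.9]
[0.6545 0.0787 0.0158] [ 0.2 -0.7 -1.2]
[0.6545 0.0786 0.0158] [-0.  0. -1.]
```

Emit:
drive_tool([
  {"offset": [0,0,0.005],"rotation": [0,0,0],"claw": 0},
  {"offset": [0,0,0.01],"rotation": [0,0,0],"claw": 0},
  {"offset": [0,0,0.01],"rotation": [0,0,0],"claw": 0},
])

```text
clock: 6.78
tcp_pos: [0.6546, 0.0787, 0.015]
orientation: [2.222, 2.22, 0.005]
contact_force: [-2.0, -0.9, 5.0]
grip_width: 0.0226
gripper_force: 70.0
```

Emit:
drive_tool([
  {"offset": [0,0,0.007],"rotation": [0,0,0],"claw": 0},
  {"offset": [0,0,0.007],"rotation": [0,0,0],"claw": 0},
  {"offset": [0,0,0.007],"rotation": [0,0,0],"claw": 0},
])

```text
clock: 7.03
tcp_pos: [0.6546, 0.0787, 0.015]
orientation: [2.222, 2.22, 0.004]
contact_force: [-4.7, -0.9, 13.5]
grip_width: 0.0221
gripper_force: 71.9
```

Emit:
drive_tool([
  {"offset": [0,0,-0.007],"rotation": [0,0,0],"claw": 0.3},
  {"offset": [0,0,-0.007],"rotation": [0,0,0],"claw": 0.5},
  {"offset": [0,0,-0.007],"rotation": [0,0,0],"claw": 0.7},
  {"offset": [0,0,-0.007],"rotation": [0,0,0],"claw": 1},
  {"offset": [0,0,-0.007],"rotation": [0,0,0],"claw": 1},
  {"offset": [0,0,-0.007],"rotation": [0,0,0],"claw": 1},
  {"offset": [0,0,-0.15],"rotation": [0,0,0],"claw": 1},
  {"offset": [0,0,-0.4],"rotation": [0,0,0],"claw": 1},
  {"offset": [0,0,-0.65],"rotation": [0,0,0],"claw": 1},
  {"offset": [0,0,-0.65],"rotation": [0,0,0],"claw": 1},
])

```text
clock: 7.87
tcp_pos: [0.6589, 0.0796, 0.1184]
orientation: [2.218, 2.215, 0.02]
contact_force: [1.3, 0.4, 1.3]
grip_width: 0.0857
gripper_force: 0.0
```

```bash
python3 plan.py 555,-10,112,0 457,-110,100,0 457,-110,60,0 457,-110,10,0; python3 - <<'E'
from bench import grab_frame
import cv2
fs=[cv2.resize(grab_frame(n)["frame"][b:b+130,a:a+170],None,fx=2.3,fy=2.3) for n,a,b in(("top",160,100),("scene",260,130))]
cv2.imwrite("pics/b4.png",cv2.hconcat(fs)[...,::-1])
E
```

```text
t 7.87 p [0.6589 0.0796 0.1184] psi -0.07 tilt 0.82 w 0.0857 gf 0.0 F [1.3 0.4 1.3] q7 -0.41
[555.0, -10.0, 112.0, 0.0] off [-0.599 -0.693  0.031] rot [ 0.007 -0.002 -0.001]
[457.0, -110.0, 100.0, 0.0] off [-0.667 -0.653  0.08 ] rot [0. 0. 0.]
[457.0, -110.0, 60.0, 0.0] off [0.    0.    0.267] rot [0. 0. 0.]
[457.0, -110.0, 10.0, 0.0] off [0.    0.    0.333] rot [0. 0. 0.]
```

View pics/b4.png

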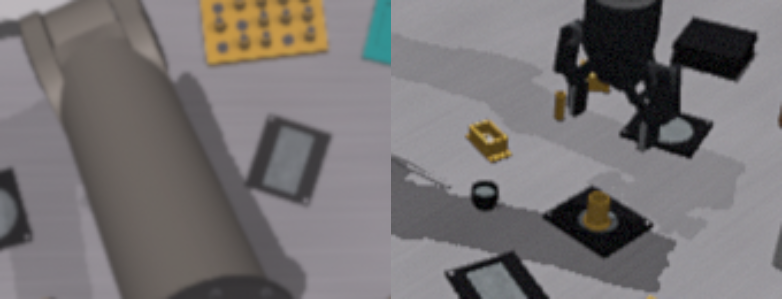

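The barrel now stands upright in the small recess (crop 598,212), with lining visible around it. Next is the header.

Emit:
drive_tool([
  {"offset": [-0.2,-0.23,0.01],"rotation": [0,0,0],"claw": 1},
  {"offset": [-0.4,-0.46,0.02],"rotation": [0,0,0],"claw": 1},
  {"offset": [-0.599,-0.693,0.031],"rotation": [0,0,0],"claw": 1},
  {"offset": [-0.599,-0.693,0.031],"rotation": [0,0,0],"claw": 1},
  {"offset": [-0.599,-0.693,0.031],"rotation": [0,0,0],"claw": 1},
])

```text
clock: 8.38
tcp_pos: [0.5458, -0.0155, 0.1037]
orientation: [-2.226, -2.214, 0.005]
contact_force: [-0.7, -0.0, -0.6]
grip_width: 0.0851
gripper_force: 0.0
```

Emit:
drive_tool([
  {"offset": [-0.2,-0.2,0.03],"rotation": [0,0,0],"claw": 1},
  {"offset": [-0.4,-0.4,0.06],"rotation": [0,0,0],"claw": 1},
  {"offset": [-0.6,-0.59,0.08],"rotation": [0,0,0],"claw": 1},
  {"offset": [-0.667,-0.653,0.2],"rotation": [0,0,0],"claw": 1},
  {"offset": [-0.667,-0.653,0.25],"rotation": [0,0,0],"claw": 1},
  {"offset": [-0.667,-0.653,0.25],"rotation": [0,0,0],"claw": 1},
  {"offset": [-0.667,-0.653,0.25],"rotation": [0,0,0],"claw": 1},
  {"offset": [-0.667,-0.653,0.25],"rotation": [0,0,0],"claw": 1},
])

```text
clock: 9.05
tcp_pos: [0.4542, -0.1096, 0.0681]
orientation: [2.219, 2.223, 0.007]
contact_force: [0.4, 0.2, 1.0]
grip_width: 0.0856
gripper_force: 0.0
```

```bash
python3 plan.py 457,-110,60,0 457,-110,10,0
```

```text
t 9.05 p [ 0.4542 -0.1096  0.0681] psi 0.08 tilt 0.27 w 0.0856 gf 0.0 F [0.4 0.2 1. ] q7 -0.11
[457.0, -110.0, 60.0, 0.0] off [-0.003  0.018  0.054] rot [ 0.002 -0.001  0.001]
[457.0, -110.0, 10.0, 0.0] off [0.    0.    0.333] rot [0. 0. 0.]
```

Emit:
drive_tool([
  {"offset": [-0.003,0.018,0.13],"rotation": [0.002,0,0],"claw": 1},
  {"offset": [-0.003,0.018,0.27],"rotation": [0.002,0,0],"claw": 1},
  {"offset": [-0.003,0.018,0.36],"rotation": [0.002,0,0],"claw": 1},
  {"offset": [-0.003,0.018,0.394],"rotation": [0.002,0,0],"claw": 1},
  {"offset": [-0.003,0.018,0.394],"rotation": [0.002,0,0],"claw": 0.7},
  {"offset": [-0.003,0.018,0.394],"rotation": [0.002,0,0],"claw": 0.5},
  {"offset": [-0.003,0.018,0.394],"rotation": [0.002,0,0],"claw": 0.3},
  {"offset": [-0.003,0.018,0.394],"rotation": [0.002,0,0],"claw": 0},
  {"offset": [-0.003,0.018,0.394],"rotation": [0.002,0,0],"claw": 0},
  {"offset": [-0.003,0.018,0.394],"rotation": [0.002,0,0],"claw": 0},
  {"offset": [-0.003,0.018,0.394],"rotation": [0.002,0,0],"claw": 0},
  {"offset": [-0.003,0.018,0.394],"rotation": [0.002,0,0],"claw": 0},
])

```text
clock: 10.05
tcp_pos: [0.4561, -0.1115, 0.0099]
orientation: [-2.222, -2.22, -0.002]
contact_force: [-1.4, 0.5, 5.5]
grip_width: 0.04
gripper_force: 49.6
```

```bash
python3 plan.py
```

```text
t 10.05 p [ 0.4561 -0.1115  0.0099] psi -0.06 tilt 0.1 w 0.04 gf 49.6 F [-1.4  0.5  5.5] q7 -0.18
```

Emit:
drive_tool([
  {"offset": [0,0,-0.1],"rotation": [0,0,0],"claw": 0},
  {"offset": [0,0,-0.3],"rotation": [0,0,0],"claw": 0},
  {"offset": [0,0,-0.5],"rotation": [0,0,0],"claw": 0},
  {"offset": [0.1,0.05,-0.67],"rotation": [0,0,0],"claw": 0},
  {"offset": [0.3,0.15,-0.67],"rotation": [0,0,0],"claw": 0},
  {"offset": [0.5,0.25,-0.67],"rotation": [0,0,0],"claw": 0},
  {"offset": [0.7,0.35,-0.67],"rotation": [0,0,0],"claw": 0},
  {"offset": [0.9,0.45,-0.67],"rotation": [0,0,0],"claw": 0},
  {"offset": [0.9,0.45,-0.67],"rotation": [0,0,0],"claw": 0},
  {"offset": [0.9,0.45,-0.67],"rotation": [0,0,0],"claw": 0},
])

```text
clock: 10.88
tcp_pos: [0.5237, 0.0256, 0.1101]
orientation: [-2.216, -2.223, -0.003]
contact_force: [-0.4, -0.3, -1.2]
grip_width: 0.0403
gripper_force: 50.9
```

```bash
python3 plan.py 560,150,110,0 596.3,278.7,50,0
```

```text
t 10.88 p [0.5237 0.0256 0.1101] psi 0.18 tilt 0.18 w 0.0403 gf 50.9 F [-0.4 -0.3 -1.2] q7 -0.37
[560.0, 150.0, 110.0, 0.0] off [0.828 0.245 0.003] rot [-0.    -0.002  0.002]
[596.3, 278.7, 50.0, 0.0] off [0.858 0.242 0.4  ] rot [0. 0. 0.]
```

Emit:
drive_tool([
  {"offset": [0.1,0.03,0],"rotation": [0,0,0],"claw": 0},
  {"offset": [0.3,0.09,0],"rotation": [0,0,0],"claw": 0},
  {"offset": [0.5,0.15,0],"rotation": [0,0,0],"claw": 0},
  {"offset": [0.7,0.21,0],"rotation": [0,0,0],"claw": 0},
  {"offset": [0.828,0.245,0],"rotation": [0,0,0],"claw": 0},
  {"offset": [0.828,0.245,0],"rotation": [0,0,0],"claw": 0},
  {"offset": [0.828,0.245,0],"rotation": [0,0,0],"claw": 0},
])

```text
clock: 11.47
tcp_pos: [0.5595, 0.1471, 0.1096]
orientation: [-2.22, -2.219, 0.001]
contact_force: [0.4, -0.6, -1.5]
grip_width: 0.0406
gripper_force: 50.9
```

Emit:
drive_tool([
  {"offset": [0.1,0.03,0.04],"rotation": [0,0,0],"claw": 0},
  {"offset": [0.3,0.08,0.13],"rotation": [0,0,0],"claw": 0},
  {"offset": [0.5,0.14,0.23],"rotation": [0,0,0],"claw": 0},
  {"offset": [0.7,0.2,0.32],"rotation": [0,0,0],"claw": 0},
  {"offset": [0.858,0.242,0.4],"rotation": [0,0,0],"claw": 0},
  {"offset": [0.858,0.242,0.4],"rotation": [0,0,0],"claw": 0},
  {"offset": [0.858,0.242,0.4],"rotation": [0,0,0],"claw": 0},
  {"offset": [0.858,0.242,0.4],"rotation": [0,0,0],"claw": 0},
])

```text
clock: 12.13
tcp_pos: [0.5963, 0.2729, 0.0495]
orientation: [-2.224, -2.217, 0.003]
contact_force: [-0.5, -0.4, -1.3]
grip_width: 0.0397
gripper_force: 50.9
```

```bash
cat > chk.py <<'E'
import sys
from h import *
from bench import grab_frame,get_obs
# gold silhouette columns in scene against where the held part's axis projects
b0,drop=float(sys.argv[1])/1000,0
f=grab_frame("scene");o=get_obs();p=o["tcp_pos"]
h=cv2.cvtColor(f["frame"],cv2.COLOR_RGB2HSV);m=cv2.inRange(h,(8,75,30),(35,255,255))
q=proj(f,[[p[0],p[1],p[2]-b0]])[0];u,v=q.astype(int);k=np.zeros_like(m);k[v-25:v+18,u-28:u+28]=1
ys,xs=np.nonzero(m*k);print("expected",q.round(1),"cols",xs.min(),xs.max(),"mid",(xs.min()+xs.max()+1)/2,"rows",ys.min(),ys.max())
E
python3 plan.py 596.3,278.7,14,0; python3 chk.py 9.9
```

```text
t 12.13 p [0.5963 0.2729 0.0495] psi -0.2 tilt 0.15 w 0.0397 gf 50.9 F [-0.5 -0.4 -1.3] q7 -0.78
[596.3, 278.7, 14.0, 0.0] off [0.039 0.    0.237] rot [-0.001  0.    -0.002]
expected [378.8 176.6] cols 350 388 mid 369.5 rows 157 181
```

Emit:
drive_tool([
  {"offset": [0.039,0,0.07],"rotation": [0,0,0],"claw": 0},
  {"offset": [0.039,0,0.14],"rotation": [0,0,0],"claw": 0},
  {"offset": [0.039,0,0.19],"rotation": [0,0,0],"claw": 0},
  {"offset": [0.039,0,0.22],"rotation": [0,0,0],"claw": 0},
  {"offset": [0.039,0,0.232],"rotation": [0,0,0],"claw": 0},
  {"offset": [0.039,0,0.232],"rotation": [0,0,0],"claw": 0},
  {"offset": [0.039,0,0.232],"rotation": [0,0,0],"claw": 0},
  {"offset": [0.039,0,0.232],"rotation": [0,0,0],"claw": 0},
])

```text
clock: 12.85
tcp_pos: [0.5963, 0.2822, 0.0152]
orientation: [-2.221, -2.218, -0.001]
contact_force: [-0.3, 0.9, -0.5]
grip_width: 0.0406
gripper_force: 50.9
```

```bash
python3 plan.py 596.3,278.7,13,0; python3 - <<'E'
from bench import grab_frame
import cv2
cv2.imwrite("pics/b5.png",cv2.resize(grab_frame("scene")["frame"][130:220,310:430],None,fx=5,fy=5)[...,::-1])
E
```

```text
t 12.85 p [0.5963 0.2822 0.0152] psi -0.06 tilt 0.16 w 0.0406 gf 50.9 F [-0.3  0.9 -0.5] q7 -0.81
[596.3, 278.7, 13.0, 0.0] off [-0.023 -0.     0.015] rot [-0.001 -0.001 -0.001]
```

View pics/b5.png

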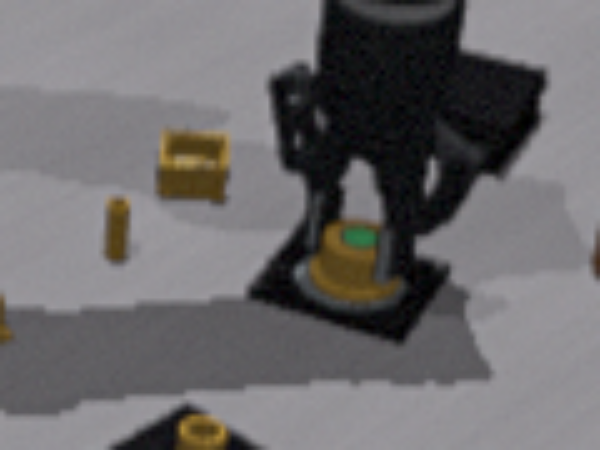

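The header hangs just above the large recess, roughly centred (crop 352,265), with the lining ring visible around it.

Emit:
drive_tool([
  {"offset": [-0.02,0,0.005],"rotation": [0,0,0],"claw": 0},
  {"offset": [-0.02,0,0.01],"rotation": [0,0,0],"claw": 0},
  {"offset": [-0.02,0,0.015],"rotation": [0,0,0],"claw": 0},
  {"offset": [-0.02,0,0.015],"rotation": [0,0,0],"claw": 0},
  {"offset": [-0.02,0,0.015],"rotation": [0,0,0],"claw": 0},
])

```text
clock: 13.32
tcp_pos: [0.5963, 0.2785, 0.0131]
orientation: [-2.222, -2.218, 0.0]
contact_force: [-1.0, -2.9, 3.5]
grip_width: 0.0397
gripper_force: 51.4
```

Emit:
drive_tool([
  {"offset": [0,0,0.005],"rotation": [0,0,0],"claw": 0},
  {"offset": [0,0,0.008],"rotation": [0,0,0],"claw": 0},
  {"offset": [0,0,0.008],"rotation": [0,0,0],"claw": 0},
])

```text
clock: 13.57
tcp_pos: [0.5963, 0.2784, 0.013]
orientation: [-2.222, -2.219, 0.001]
contact_force: [-4.7, -3.6, 13.3]
grip_width: 0.0399
gripper_force: 52.6
```

Emit:
drive_tool([
  {"offset": [0,0,-0.008],"rotation": [0,0,0],"claw": 0.5},
  {"offset": [0,0,-0.008],"rotation": [0,0,0],"claw": 0.7},
  {"offset": [0,0,-0.008],"rotation": [0,0,0],"claw": 1},
  {"offset": [0,0,-0.008],"rotation": [0,0,0],"claw": 1},
  {"offset": [0,0,-0.008],"rotation": [0,0,0],"claw": 1},
  {"offset": [0,0,-0.1],"rotation": [0,0,0],"claw": 1},
  {"offset": [0,0,-0.3],"rotation": [0,0,0],"claw": 1},
  {"offset": [0,0,-0.5],"rotation": [0,0,0],"claw": 1},
  {"offset": [0,0,-0.65],"rotation": [0,0,0],"claw": 1},
  {"offset": [0,0,-0.65],"rotation": [0,0,0],"claw": 1},
  {"offset": [0,0,-0.65],"rotation": [0,0,0],"claw": 1},
])

```text
clock: 14.48
tcp_pos: [0.5974, 0.2795, 0.1115]
orientation: [-2.222, -2.219, -0.006]
contact_force: [-0.0, -0.5, -0.6]
grip_width: 0.0855
gripper_force: 0.0
```

```bash
python3 plan.py 560,190,110,38 475,105,65,75.8; python3 - <<'E'
from bench import grab_frame
import cv2
cv2.imwrite("pics/b6.png",cv2.resize(grab_frame("scene")["frame"][130:220,310:430],None,fx=5,fy=5)[...,::-1])
E
```

```text
t 14.48 p [0.5974 0.2795 0.1115] psi -0.07 tilt 0.24 w 0.0855 gf 0.0 F [-0.  -0.5 -0.6] q7 -0.76
[560.0, 190.0, 110.0, 38.0] off [-0.597 -0.248  0.007] rot [ 0.001 -0.002 -0.332]
[475.0, 105.0, 65.0, 75.8] off [-0.098 -0.795  0.3  ] rot [ 0.    0.   -0.33]
```

View pics/b6.png

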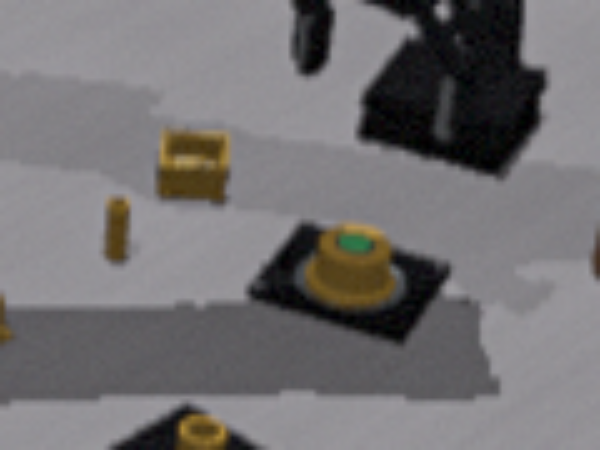

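The header sits flat in the large recess (crop 350,268), nothing on the rim. Next is the flange housing.

Emit:
drive_tool([
  {"offset": [-0.15,-0.06,0],"rotation": [0,0,-0.06],"claw": 1},
  {"offset": [-0.35,-0.15,0],"rotation": [0,0,-0.12],"claw": 1},
  {"offset": [-0.5,-0.2,0],"rotation": [0,0,-0.18],"claw": 1},
  {"offset": [-0.597,-0.248,0.007],"rotation": [0,0,-0.24],"claw": 1},
  {"offset": [-0.597,-0.248,0.007],"rotation": [0,0,-0.3],"claw": 1},
  {"offset": [-0.597,-0.248,0.007],"rotation": [0,0,-0.332],"claw": 1},
  {"offset": [-0.597,-0.248,0.007],"rotation": [0,0,-0.332],"claw": 1},
])

```text
clock: 15.12
tcp_pos: [0.558, 0.1882, 0.1065]
orientation: [-1.373, -2.82, 0.001]
contact_force: [0.4, 0.2, 0.7]
grip_width: 0.0855
gripper_force: 0.0
```

Emit:
drive_tool([
  {"offset": [-0.02,-0.2,0],"rotation": [0,0,-0.06],"claw": 1},
  {"offset": [-0.05,-0.4,0.05],"rotation": [0,0,-0.12],"claw": 1},
  {"offset": [-0.07,-0.6,0.1],"rotation": [0,0,-0.18],"claw": 1},
  {"offset": [-0.098,-0.795,0.2],"rotation": [0,0,-0.24],"claw": 1},
  {"offset": [-0.098,-0.795,0.3],"rotation": [0,0,-0.3],"claw": 1},
  {"offset": [-0.098,-0.795,0.3],"rotation": [0,0,-0.33],"claw": 1},
  {"offset": [-0.098,-0.795,0.3],"rotation": [0,0,-0.33],"claw": 1},
  {"offset": [-0.098,-0.795,0.3],"rotation": [0,0,-0.33],"claw": 1},
])

```text
clock: 15.78
tcp_pos: [0.4737, 0.1047, 0.0624]
orientation: [-0.393, -3.114, -0.003]
contact_force: [0.6, 0.2, 0.5]
grip_width: 0.0856
gripper_force: 0.0
```

```bash
python3 plan.py 464.5,93.5,60,75.8 464.5,93.5,8,75.8
```

```text
t 15.78 p [0.4737 0.1047 0.0624] psi 75.61 tilt 0.22 w 0.0856 gf 0.0 F [0.6 0.2 0.5] q7 0.51
[464.5, 93.5, 60.0, 75.8] off [ 0.041 -0.088  0.016] rot [ 0.001 -0.002 -0.002]
[464.5, 93.5, 8.0, 75.8] off [0.    0.    0.347] rot [0. 0. 0.]
```

Emit:
drive_tool([
  {"offset": [0.041,-0.088,0.016],"rotation": [0,0,-0.002],"claw": 1},
  {"offset": [0.041,-0.088,0.1],"rotation": [0,0,-0.002],"claw": 1},
  {"offset": [0.041,-0.088,0.23],"rotation": [0,0,-0.002],"claw": 1},
  {"offset": [0.041,-0.088,0.33],"rotation": [0,0,-0.002],"claw": 1},
  {"offset": [0.041,-0.088,0.363],"rotation": [0,0,-0.002],"claw": 1},
  {"offset": [0.041,-0.088,0.363],"rotation": [0,0,-0.002],"claw": 0.7},
  {"offset": [0.041,-0.088,0.363],"rotation": [0,0,-0.002],"claw": 0.5},
  {"offset": [0.041,-0.088,0.363],"rotation": [0,0,-0.002],"claw": 0.3},
  {"offset": [0.041,-0.088,0.363],"rotation": [0,0,-0.002],"claw": 0},
  {"offset": [0.041,-0.088,0.363],"rotation": [0,0,-0.002],"claw": 0},
  {"offset": [0.041,-0.088,0.363],"rotation": [0,0,-0.002],"claw": 0},
  {"offset": [0.041,-0.088,0.363],"rotation": [0,0,-0.002],"claw": 0},
  {"offset": [0.041,-0.088,0.363],"rotation": [0,0,-0.002],"claw": 0},
])

```text
clock: 16.87
tcp_pos: [0.4654, 0.0935, 0.0093]
orientation: [-0.383, -3.118, -0.003]
contact_force: [-0.5, -0.8, 5.8]
grip_width: 0.0289
gripper_force: 49.6
```

```bash
python3 plan.py 464.5,93.5,110,75 560,5,110,71 658,-85.3,50,71;python3 - <<'E'
from bench import grab_frame
import cv2
cv2.imwrite("pics/b7.png",cv2.resize(grab_frame("scene")["frame"][130:220,250:370],None,fx=5,fy=5)[...,::-1])
E
```

```text
t 16.87 p [0.4654 0.0935 0.0093] psi 76.01 tilt 0.12 w 0.0289 gf 49.6 F [-0.5 -0.8  5.8] q7 0.44
[464.5, 93.5, 110.0, 75.0] off [ 0.006  0.    -0.671] rot [ 0.001 -0.     0.009]
[560.0, 5.0, 110.0, 71.0] off [-0.768 -0.405  0.   ] rot [0.    0.    0.035]
[658.0, -85.3, 50.0, 71.0] off [-0.814 -0.356  0.4  ] rot [0. 0. 0.]
```

View pics/b7.png

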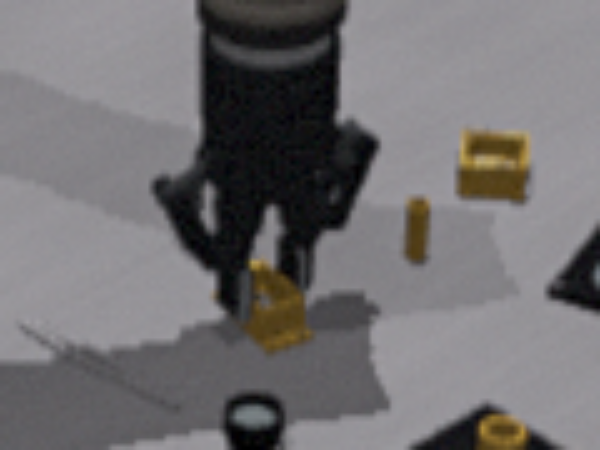

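The gripper holds the flange housing across its width (crop 270,305). The left sleeve (417,230) and the square housing are undisturbed.

Emit:
drive_tool([
  {"offset": [0,0,-0.1],"rotation": [0,0,0],"claw": 0},
  {"offset": [0,0,-0.3],"rotation": [0,0,0],"claw": 0},
  {"offset": [0,0,-0.5],"rotation": [0,0,0],"claw": 0},
  {"offset": [-0.1,-0.05,-0.671],"rotation": [0,0,0.01],"claw": 0},
  {"offset": [-0.3,-0.16,-0.671],"rotation": [0,0,0.02],"claw": 0},
  {"offset": [-0.5,-0.27,-0.671],"rotation": [0,0,0.03],"claw": 0},
  {"offset": [-0.77,-0.4,-0.671],"rotation": [0,0,0.044],"claw": 0},
  {"offset": [-0.77,-0.4,-0.671],"rotation": [0,0,0.044],"claw": 0},
  {"offset": [-0.77,-0.4,-0.671],"rotation": [0,0,0.044],"claw": 0},
])

```text
clock: 17.67
tcp_pos: [0.5642, 0.0041, 0.1087]
orientation: [-0.527, -3.096, -0.002]
contact_force: [0.4, 1.3, -1.7]
grip_width: 0.0284
gripper_force: 49.7
```

Emit:
drive_tool([
  {"offset": [-0.1,-0.04,0],"rotation": [0,0,0],"claw": 0},
  {"offset": [-0.3,-0.13,0],"rotation": [0,0,0],"claw": 0},
  {"offset": [-0.5,-0.22,0.1],"rotation": [0,0,0],"claw": 0},
  {"offset": [-0.7,-0.31,0.25],"rotation": [0,0,0],"claw": 0},
  {"offset": [-0.8,-0.35,0.4],"rotation": [0,0,0],"claw": 0},
  {"offset": [-0.8,-0.35,0.4],"rotation": [0,0,0],"claw": 0},
  {"offset": [-0.8,-0.35,0.4],"rotation": [0,0,0],"claw": 0},
  {"offset": [-0.8,-0.35,0.4],"rotation": [0,0,0],"claw": 0},
])

```text
clock: 18.33
tcp_pos: [0.658, -0.0793, 0.0489]
orientation: [-0.515, -3.096, -0.005]
contact_force: [0.4, -0.1, 0.8]
grip_width: 0.0288
gripper_force: 49.7
```

```bash
python3 plan.py 658,-85.3,30,71 658,-85.3,14,71; python3 chk.py 9.3
```

```text
t 18.33 p [ 0.658  -0.0793  0.0489] psi 71.11 tilt 0.24 w 0.0288 gf 49.7 F [ 0.4 -0.1  0.8] q7 0.87
[658.0, -85.3, 30.0, 71.0] off [-0.013 -0.038  0.126] rot [ 0.001 -0.002  0.001]
[658.0, -85.3, 14.0, 71.0] off [0.    0.    0.107] rot [0. 0. 0.]
expected [307.9 243.7] cols 304 320 mid 312.5 rows 229 253
```

Emit:
drive_tool([
  {"offset": [-0.013,-0.038,0.06],"rotation": [0,0,0],"claw": 0},
  {"offset": [-0.013,-0.038,0.12],"rotation": [0,0,0],"claw": 0},
  {"offset": [-0.013,-0.038,0.17],"rotation": [0,0,0],"claw": 0},
  {"offset": [-0.013,-0.038,0.19],"rotation": [0,0,0],"claw": 0},
  {"offset": [-0.013,-0.038,0.19],"rotation": [0,0,0],"claw": 0},
  {"offset": [-0.013,-0.038,0.19],"rotation": [0,0,0],"claw": 0},
])

```text
clock: 18.88
tcp_pos: [0.6583, -0.0873, 0.0194]
orientation: [-0.518, -3.096, -0.003]
contact_force: [0.3, 1.3, -0.4]
grip_width: 0.0291
gripper_force: 49.7
```

```bash
python3 plan.py 658,-85.3,12,71;python3 - <<'E'
from bench import grab_frame
import cv2
cv2.imwrite("pics/b8.png",cv2.resize(grab_frame("scene")["frame"][200:290,250:370],None,fx=6,fy=6)[...,::-1])
E
```

```text
t 18.88 p [ 0.6583 -0.0873  0.0194] psi 71.01 tilt 0.2 w 0.0291 gf 49.7 F [ 0.3  1.3 -0.4] q7 0.86
[658.0, -85.3, 12.0, 71.0] off [0.006 0.012 0.049] rot [ 0.001 -0.002  0.   ]
```

View pics/b8.png

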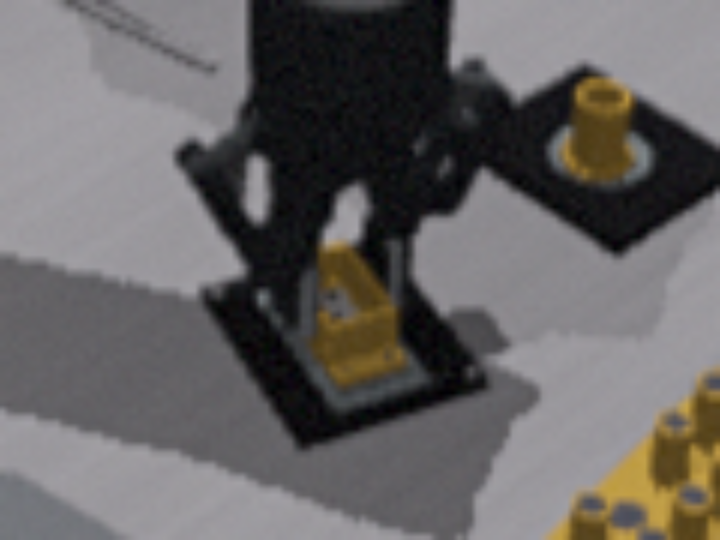

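The flange housing is aligned inside the oblong recess outline (crop 355,330), with lining visible at its front and right. Lowering it now.

Emit:
drive_tool([
  {"offset": [0.004,0.008,0.015],"rotation": [0,0,0],"claw": 0},
  {"offset": [0.004,0.008,0.03],"rotation": [0,0,0],"claw": 0},
  {"offset": [0.004,0.008,0.04],"rotation": [0,0,0],"claw": 0},
  {"offset": [0.004,0.008,0.048],"rotation": [0,0,0],"claw": 0},
  {"offset": [0.004,0.008,0.052],"rotation": [0,0,0],"claw": 0},
  {"offset": [0.004,0.008,0.052],"rotation": [0,0,0],"claw": 0},
])

```text
clock: 19.43
tcp_pos: [0.6583, -0.0862, 0.0124]
orientation: [-0.518, -3.096, -0.002]
contact_force: [-2.0, 0.5, 3.8]
grip_width: 0.0288
gripper_force: 50.2
```

Emit:
drive_tool([
  {"offset": [0,0,0],"rotation": [0,0,0],"claw": 0.4},
  {"offset": [0,0,0],"rotation": [0,0,0],"claw": 0.6},
  {"offset": [0,0,0],"rotation": [0,0,0],"claw": 0.8},
  {"offset": [0,0,0],"rotation": [0,0,0],"claw": 1},
  {"offset": [0,0,0],"rotation": [0,0,0],"claw": 1},
  {"offset": [0,0,-0.1],"rotation": [0,0,0],"claw": 1},
  {"offset": [0,0,-0.3],"rotation": [0,0,0],"claw": 1},
  {"offset": [0,0,-0.5],"rotation": [0,0,0],"claw": 1},
  {"offset": [0,0,-0.65],"rotation": [0,0,0],"claw": 1},
  {"offset": [0,0,-0.65],"rotation": [0,0,0],"claw": 1},
  {"offset": [0,0,-0.65],"rotation": [0,0,0],"claw": 1},
])

```text
clock: 20.35
tcp_pos: [0.6599, -0.0864, 0.1121]
orientation: [0.519, 3.097, 0.003]
contact_force: [-0.9, -0.6, -0.6]
grip_width: 0.0856
gripper_force: 0.0
```

```bash
python3 plan.py 580,45,115,60 520,180,110,50 462,295,65,38; python3 - <<'E'
from bench import grab_frame
import cv2
cv2.imwrite("pics/b9.png",cv2.resize(grab_frame("scene")["frame"][200:290,250:370],None,fx=6,fy=6)[...,::-1])
E
```

```text
t 20.35 p [ 0.6599 -0.0864  0.1121] psi 70.98 tilt 0.15 w 0.0856 gf 0.0 F [-0.9 -0.6 -0.6] q7 0.91
[580.0, 45.0, 115.0, 60.0] off [ 0.789  0.655 -0.019] rot [0.001 0.001 0.096]
[520.0, 180.0, 110.0, 50.0] off [0.796 0.579 0.033] rot [0.    0.    0.087]
[462.0, 295.0, 65.0, 38.0] off [0.789 0.339 0.3  ] rot [0.    0.    0.105]
```

View pics/b9.png

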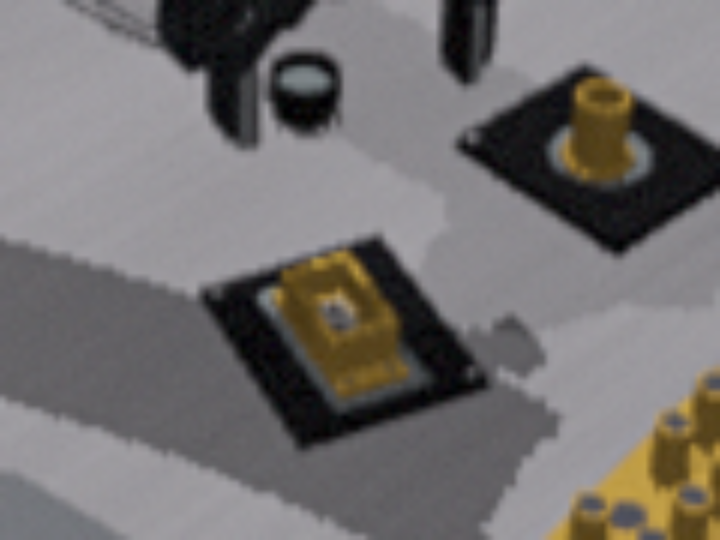

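The flange housing lies flat inside the oblong recess (crop 340,330), lining visible all along its front, left and right. The square housing is last.

Emit:
drive_tool([
  {"offset": [0.2,0.16,0],"rotation": [0,0,0.03],"claw": 1},
  {"offset": [0.4,0.33,0],"rotation": [0,0,0.06],"claw": 1},
  {"offset": [0.6,0.5,0],"rotation": [0,0,0.09],"claw": 1},
  {"offset": [0.789,0.655,-0.019],"rotation": [0,0,0.096],"claw": 1},
  {"offset": [0.789,0.655,-0.019],"rotation": [0,0,0.096],"claw": 1},
  {"offset": [0.789,0.655,-0.019],"rotation": [0,0,0.096],"claw": 1},
])

```text
clock: 20.9
tcp_pos: [0.5769, 0.0474, 0.1122]
orientation: [-0.804, -3.032, -0.002]
contact_force: [-0.2, -1.2, -0.8]
grip_width: 0.0855
gripper_force: 0.0
```

Emit:
drive_tool([
  {"offset": [0.2,0.14,0],"rotation": [0,0,0.03],"claw": 1},
  {"offset": [0.4,0.28,0],"rotation": [0,0,0.06],"claw": 1},
  {"offset": [0.6,0.43,0.02],"rotation": [0,0,0.087],"claw": 1},
  {"offset": [0.796,0.579,0.033],"rotation": [0,0,0.087],"claw": 1},
  {"offset": [0.796,0.579,0.033],"rotation": [0,0,0.087],"claw": 1},
  {"offset": [0.796,0.579,0.033],"rotation": [0,0,0.087],"claw": 1},
])

```text
clock: 21.4
tcp_pos: [0.5181, 0.1811, 0.1075]
orientation: [-1.067, -2.951, -0.001]
contact_force: [0.4, -0.6, -0.4]
grip_width: 0.0852
gripper_force: 0.0
```

Emit:
drive_tool([
  {"offset": [0.2,0.09,0],"rotation": [0,0,0.03],"claw": 1},
  {"offset": [0.4,0.17,0],"rotation": [0,0,0.06],"claw": 1},
  {"offset": [0.6,0.26,0.02],"rotation": [0,0,0.1],"claw": 1},
  {"offset": [0.789,0.339,0.1],"rotation": [0,0,0.105],"claw": 1},
  {"offset": [0.789,0.339,0.27],"rotation": [0,0,0.105],"claw": 1},
  {"offset": [0.789,0.339,0.3],"rotation": [0,0,0.105],"claw": 1},
  {"offset": [0.789,0.339,0.3],"rotation": [0,0,0.105],"claw": 1},
  {"offset": [0.789,0.339,0.3],"rotation": [0,0,0.105],"claw": 1},
])

```text
clock: 22.07
tcp_pos: [0.4621, 0.2924, 0.0631]
orientation: [-1.382, -2.819, 0.002]
contact_force: [-0.4, -0.6, -0.7]
grip_width: 0.0852
gripper_force: 0.0
```

```bash
python3 plan.py 459,302,60,38 459,302,8,38
```

```text
t 22.07 p [0.4621 0.2924 0.0631] psi 37.78 tilt 0.15 w 0.0852 gf 0.0 F [-0.4 -0.6 -0.7] q7 -0.4
[459.0, 302.0, 60.0, 38.0] off [0.063 0.023 0.021] rot [-0.001 -0.001 -0.002]
[459.0, 302.0, 8.0, 38.0] off [0.    0.    0.347] rot [0. 0. 0.]
```

Emit:
drive_tool([
  {"offset": [0.063,0.023,0.02],"rotation": [0,0,-0.002],"claw": 1},
  {"offset": [0.063,0.023,0.1],"rotation": [0,0,-0.002],"claw": 1},
  {"offset": [0.063,0.023,0.24],"rotation": [0,0,-0.002],"claw": 1},
  {"offset": [0.063,0.023,0.34],"rotation": [0,0,-0.002],"claw": 1},
  {"offset": [0.063,0.023,0.367],"rotation": [0,0,-0.002],"claw": 1},
  {"offset": [0.063,0.023,0.367],"rotation": [0,0,-0.002],"claw": 0.7},
  {"offset": [0.063,0.023,0.367],"rotation": [0,0,-0.002],"claw": 0.5},
  {"offset": [0.063,0.023,0.367],"rotation": [0,0,-0.002],"claw": 0.3},
  {"offset": [0.063,0.023,0.367],"rotation": [0,0,-0.002],"claw": 0},
  {"offset": [0.063,0.023,0.367],"rotation": [0,0,-0.002],"claw": 0},
  {"offset": [0.063,0.023,0.367],"rotation": [0,0,-0.002],"claw": 0},
  {"offset": [0.063,0.023,0.367],"rotation": [0,0,-0.002],"claw": 0},
])

```text
clock: 23.07
tcp_pos: [0.4582, 0.3053, 0.0096]
orientation: [-1.371, -2.825, -0.004]
contact_force: [-0.2, 0.5, 7.1]
grip_width: 0.041
gripper_force: 51.7
```

```bash
python3 plan.py 459,302,115,38 510,185,115,25 530,50,115,12 550,-85,115,0 580,-200,115,-1 603,-276.3,50,-1
```

```text
t 23.07 p [0.4582 0.3053 0.0096] psi 38.21 tilt 0.18 w 0.041 gf 51.7 F [-0.2  0.5  7.1] q7 -0.47
[459.0, 302.0, 115.0, 38.0] off [-0.019 -0.008 -0.703] rot [ 0.001 -0.001  0.002]
[510.0, 185.0, 115.0, 25.0] off [-0.824 -0.212  0.   ] rot [0.    0.    0.113]
[530.0, 50.0, 115.0, 12.0] off [-0.872 -0.26   0.   ] rot [0.    0.    0.113]
[550.0, -85.0, 115.0, 0.0] off [-0.908 -0.057  0.   ] rot [0.    0.    0.105]
[580.0, -200.0, 115.0, -1.0] off [-0.767  0.2    0.   ] rot [0.    0.    0.009]
[603.0, -276.3, 50.0, -1.0] off [-0.506  0.162  0.433] rot [0. 0. 0.]
```

Emit:
drive_tool([
  {"offset": [0,0,-0.1],"rotation": [0,0,0],"claw": 0},
  {"offset": [0,0,-0.3],"rotation": [0,0,0],"claw": 0},
  {"offset": [0,0,-0.5],"rotation": [0,0,0],"claw": 0},
  {"offset": [-0.1,-0.03,-0.7],"rotation": [0,0,0.02],"claw": 0},
  {"offset": [-0.3,-0.08,-0.7],"rotation": [0,0,0.05],"claw": 0},
  {"offset": [-0.5,-0.14,-0.7],"rotation": [0,0,0.08],"claw": 0},
  {"offset": [-0.7,-0.18,-0.7],"rotation": [0,0,0.1],"claw": 0},
  {"offset": [-0.84,-0.22,-0.7],"rotation": [0,0,0.115],"claw": 0},
  {"offset": [-0.84,-0.22,-0.7],"rotation": [0,0,0.115],"claw": 0},
])

```text
clock: 23.82
tcp_pos: [0.5118, 0.1786, 0.1129]
orientation: [-1.699, -2.642, 0.003]
contact_force: [0.2, -0.3, -2.1]
grip_width: 0.0407
gripper_force: 51.0
```

Emit:
drive_tool([
  {"offset": [-0.1,-0.03,0],"rotation": [0,0,0.02],"claw": 0},
  {"offset": [-0.3,-0.09,0],"rotation": [0,0,0.05],"claw": 0},
  {"offset": [-0.5,-0.15,0],"rotation": [0,0,0.08],"claw": 0},
  {"offset": [-0.7,-0.21,0],"rotation": [0,0,0.1],"claw": 0},
  {"offset": [-0.872,-0.26,0],"rotation": [0,0,0.113],"claw": 0},
  {"offset": [-0.872,-0.26,0],"rotation": [0,0,0.113],"claw": 0},
])

```text
clock: 24.32
tcp_pos: [0.5298, 0.043, 0.1124]
orientation: [-1.987, -2.433, 0.005]
contact_force: [-0.0, -0.1, -1.4]
grip_width: 0.0409
gripper_force: 51.0
```

Emit:
drive_tool([
  {"offset": [-0.1,-0.01,0],"rotation": [0,0,0.02],"claw": 0},
  {"offset": [-0.3,-0.02,0],"rotation": [0,0,0.05],"claw": 0},
  {"offset": [-0.5,-0.03,0],"rotation": [0,0,0.08],"claw": 0},
  {"offset": [-0.7,-0.04,0],"rotation": [0,0,0.1],"claw": 0},
  {"offset": [-0.908,-0.057,0],"rotation": [0,0,0.105],"claw": 0},
  {"offset": [-0.908,-0.057,0],"rotation": [0,0,0.105],"claw": 0},
  {"offset": [-0.908,-0.057,0],"rotation": [0,0,0.105],"claw": 0},
])

```text
clock: 24.9
tcp_pos: [0.5496, -0.0869, 0.1124]
orientation: [-2.224, -2.215, 0.001]
contact_force: [-0.3, 0.5, -1.7]
grip_width: 0.0407
gripper_force: 51.0
```

```bash
python3 plan.py 580,-190,115,-1 603,-274.5,50,-1
```

```text
t 24.9 p [ 0.5496 -0.0869  0.1124] psi -0.21 tilt 0.16 w 0.0407 gf 51.0 F [-0.3  0.5 -1.7] q7 -0.16
[580.0, -190.0, 115.0, -1.0] off [-0.686  0.205 -0.019] rot [-0.001 -0.001  0.007]
[603.0, -274.5, 50.0, -1.0] off [-0.561  0.163  0.433] rot [0. 0. 0.]
```

Emit:
drive_tool([
  {"offset": [-0.1,0.03,0],"rotation": [0,0,0.007],"claw": 0},
  {"offset": [-0.3,0.09,0],"rotation": [0,0,0.007],"claw": 0},
  {"offset": [-0.5,0.15,0],"rotation": [0,0,0.007],"claw": 0},
  {"offset": [-0.686,0.205,0],"rotation": [0,0,0.007],"claw": 0},
  {"offset": [-0.686,0.205,0],"rotation": [0,0,0.007],"claw": 0},
  {"offset": [-0.686,0.205,0],"rotation": [0,0,0.007],"claw": 0},
])

```text
clock: 25.4
tcp_pos: [0.5809, -0.1889, 0.112]
orientation: [-2.237, -2.202, -0.0]
contact_force: [-0.8, 0.1, -1.5]
grip_width: 0.0407
gripper_force: 51.0
```

Emit:
drive_tool([
  {"offset": [-0.1,0.03,0.05],"rotation": [0,0,0],"claw": 0},
  {"offset": [-0.25,0.07,0.15],"rotation": [0,0,0],"claw": 0},
  {"offset": [-0.4,0.12,0.28],"rotation": [0,0,0],"claw": 0},
  {"offset": [-0.56,0.163,0.4],"rotation": [0,0,0],"claw": 0},
  {"offset": [-0.56,0.163,0.4],"rotation": [0,0,0],"claw": 0},
  {"offset": [-0.56,0.163,0.4],"rotation": [0,0,0],"claw": 0},
  {"offset": [-0.56,0.163,0.4],"rotation": [0,0,0],"claw": 0},
  {"offset": [-0.56,0.163,0.4],"rotation": [0,0,0],"claw": 0},
])

```text
clock: 26.07
tcp_pos: [0.6048, -0.2696, 0.0528]
orientation: [-2.231, -2.208, -0.003]
contact_force: [0.0, 0.3, -1.8]
grip_width: 0.0408
gripper_force: 51.1
```

```bash
python3 plan.py 603,-274.5,20,-1
```

```text
t 26.07 p [ 0.6048 -0.2696  0.0528] psi -0.59 tilt 0.18 w 0.0408 gf 51.1 F [ 0.   0.3 -1.8] q7 0.1
[603.0, -274.5, 20.0, -1.0] off [-0.034 -0.011  0.218] rot [-0.    -0.002  0.004]
```

Emit:
drive_tool([
  {"offset": [-0.012,-0.011,0.07],"rotation": [0,0,0.003],"claw": 0},
  {"offset": [-0.012,-0.011,0.14],"rotation": [0,0,0.003],"claw": 0},
  {"offset": [-0.012,-0.011,0.2],"rotation": [0,0,0.003],"claw": 0},
  {"offset": [-0.012,-0.011,0.218],"rotation": [0,0,0.003],"claw": 0},
  {"offset": [-0.012,-0.011,0.218],"rotation": [0,0,0.003],"claw": 0},
  {"offset": [-0.012,-0.011,0.218],"rotation": [0,0,0.003],"claw": 0},
  {"offset": [-0.012,-0.011,0.218],"rotation": [0,0,0.003],"claw": 0},
])

```text
clock: 26.65
tcp_pos: [0.6025, -0.2738, 0.0195]
orientation: [-2.241, -2.199, -0.0]
contact_force: [-0.2, -0.1, -0.4]
grip_width: 0.0409
gripper_force: 51.1
```

```bash
python3 plan.py 603,-274.5,12.6,-1; python3 - <<'E'
from bench import grab_frame
import cv2
fs=[cv2.resize(grab_frame(n)["frame"][b:b+80,a:a+80],None,fx=5,fy=5) for n,a,b in(("top",315,150),("scene",185,230))]
cv2.imwrite("pics/b10.png",cv2.hconcat(fs)[...,::-1])
E
```

```text
t 26.65 p [ 0.6025 -0.2738  0.0195] psi -1.09 tilt 0.14 w 0.0409 gf 51.1 F [-0.2 -0.1 -0.4] q7 0.09
[603.0, -274.5, 12.6, -1.0] off [-0.005  0.004  0.046] rot [-0.001 -0.001 -0.001]
```

View pics/b10.png

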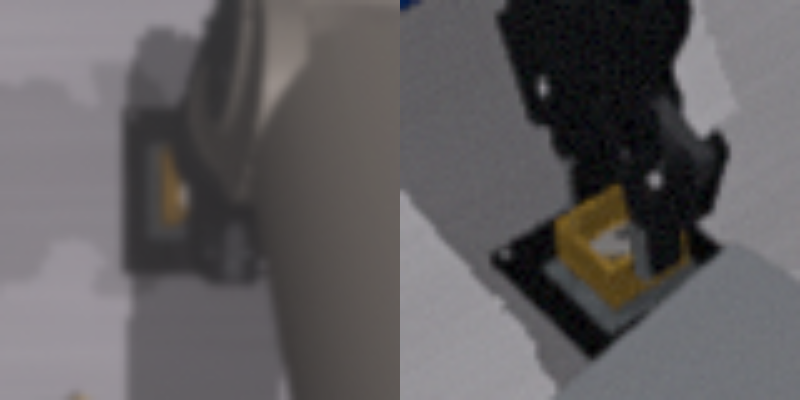

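The square housing is aligned over the square recess (scene crop 620,245), with an even lining margin visible on both near sides.

Emit:
drive_tool([
  {"offset": [0,0.003,0.015],"rotation": [0,0,0],"claw": 0},
  {"offset": [0,0.003,0.03],"rotation": [0,0,0],"claw": 0},
  {"offset": [0,0.003,0.04],"rotation": [0,0,0],"claw": 0},
  {"offset": [0,0.003,0.047],"rotation": [0,0,0],"claw": 0},
  {"offset": [0,0.003,0.051],"rotation": [0,0,0],"claw": 0},
  {"offset": [0,0.003,0.051],"rotation": [0,0,0],"claw": 0},
])

```text
clock: 27.25
tcp_pos: [0.6026, -0.2737, 0.0127]
orientation: [-2.241, -2.198, 0.001]
contact_force: [-4.4, 0.7, 8.5]
grip_width: 0.0406
gripper_force: 52.1
```

Contact came at 12.7 mm, as predicted. Releasing.

Emit:
drive_tool([
  {"offset": [0,0,-0.003],"rotation": [0,0,0],"claw": 0.5},
  {"offset": [0,0,-0.003],"rotation": [0,0,0],"claw": 0.7},
  {"offset": [0,0,-0.003],"rotation": [0,0,0],"claw": 1},
  {"offset": [0,0,-0.003],"rotation": [0,0,0],"claw": 1},
  {"offset": [0,0,-0.003],"rotation": [0,0,0],"claw": 1},
  {"offset": [0,0,-0.1],"rotation": [0,0,0],"claw": 1},
  {"offset": [0,0,-0.3],"rotation": [0,0,0],"claw": 1},
  {"offset": [0,0,-0.5],"rotation": [0,0,0],"claw": 1},
  {"offset": [0,0,-0.8],"rotation": [0,0,0],"claw": 1},
  {"offset": [0,0,-0.9],"rotation": [0,0,0],"claw": 1},
  {"offset": [0,0,-0.9],"rotation": [0,0,0],"claw": 1},
])

```text
clock: 28.17
tcp_pos: [0.6064, -0.275, 0.1538]
orientation: [2.238, 2.195, 0.007]
contact_force: [0.1, -0.2, 0.4]
grip_width: 0.0857
gripper_force: 0.0
```

Emit:
drive_tool([
  {"offset": [-0.2,-0.2,0],"rotation": [0,0,0],"claw": 1},
  {"offset": [-0.4,-0.4,0],"rotation": [0,0,0],"claw": 1},
  {"offset": [-0.6,-0.6,0],"rotation": [0,0,0],"claw": 1},
  {"offset": [-0.9,-0.8,0],"rotation": [0,0,0],"claw": 1},
  {"offset": [-0.9,-0.8,0],"rotation": [0,0,0],"claw": 1},
  {"offset": [-0.9,-0.8,0],"rotation": [0,0,0],"claw": 1},
  {"offset": [-0.9,-0.8,0],"rotation": [0,0,0],"claw": 1},
])

```text
clock: 28.75
tcp_pos: [0.4795, -0.4076, 0.1468]
orientation: [-2.243, -2.195, 0.0]
contact_force: [0.5, 1.1, -0.2]
grip_width: 0.0856
gripper_force: 0.0
```

```bash
python3 - <<'E'
from h import *
from bench import grab_frame
t,s=grab_frame("top"),grab_frame("scene")
a=cv2.resize(t["frame"][140:260,125:385],None,fx=3,fy=3,interpolation=cv2.INTER_CUBIC)
b=cv2.resize(s["frame"][140:320,180:420],(320,240),interpolation=cv2.INTER_CUBIC)
c=cv2.resize(s["frame"][230:310,185:265],(240,240),interpolation=cv2.INTER_CUBIC)
bot=np.zeros((240,780,3),np.uint8);bot[:,:320]=b;bot[:,330:570]=c
cv2.imwrite("pics/fin.png",np.vstack([a[:355],bot])[...,::-1])
f=t
for k,X,r in(("large",(.596,.279),.015),("small",(.654,.077),.011),("obl",(.658,-.085),.014),("sq",(.603,-.276),.02)):
    for n,f in(("t",t),("s",s)):
        g=np.mgrid[-r:r:9j,-r:r:9j].reshape(2,-1).T+X
        Z=zpts(f,np.round(proj(f,np.c_[g,np.full(81,.03)])));print(k,n,"ztop p50/p90",np.percentile(Z[:,2],[50,90]).round(4))
E
```

```text
large t ztop p50/p90 [0.0288 0.0322]
large s ztop p50/p90 [0.0318 0.0335]
small t ztop p50/p90 [0.0236 0.0385]
small s ztop p50/p90 [0.0327 0.0396]
obl t ztop p50/p90 [0.0104 0.0256]
obl s ztop p50/p90 [0.019  0.0276]
sq t ztop p50/p90 [0.0136 0.0272]
sq s ztop p50/p90 [0.0225 0.0285]
```

View pics/fin.png

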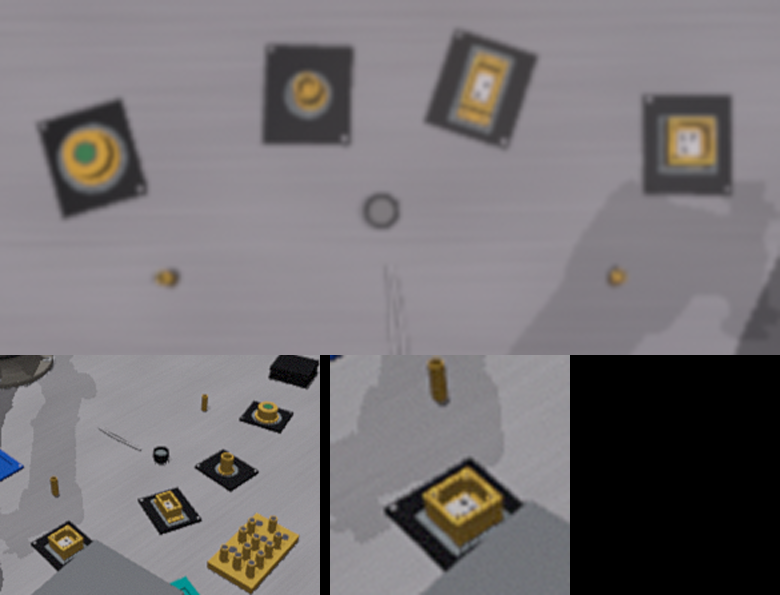

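All four parts sit inside their recesses with lining visible around them: header (90,155), barrel (308,92), flange (480,90) and square (690,142). Both sleeves stand where they were, and the top heights fit a 3 mm floor.

```bash
python3 -c "
from bench import hand_in
print(hand_in())"
```

```text
the job is handed in; nothing more can be done
None
```

All four brass housings lie flat in their matching black carriers, set down gently with both sleeves still standing, and the job was handed in at about 29 s.

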